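# Put the king to bed

### The job

The game is over: put the black king, the piece with a cross on its crown, away in the empty wooden tray. Pinch it by the crown, set its foot down on the tray's floor and, pressing the rim of the foot there, swing it down so that it pivots between the fingers until it lies on its side along the tray's length; then let go. Leave the black bishop standing where it is.

Things in the scene. Friction and masses are not known exactly. Their poses are not given: they have to be found in the camera images.
- king: Black plastic chess king, 84 mm tall, 45 g, standing among other pieces. Origin: centre of the foot's underside; z axis along the piece towards the cross. Along z, in mm: round foot 30 across from 0 to 8, a waist narrowing to 13 across, a plain round crown 19 across from 50 to 70, and a cross (5 thick, 15 wide) to 84. Lying, it rests on foot and crown, axis 5 degrees off level.
- king_crown (a point): Middle of the king's crown, on its axis 60 mm above the foot's underside: the place to pinch; the crown is 19 mm in diameter here.
- piece_tray: Empty shallow wooden tray, fixed to the tabletop at the right: 200 by 140 mm outside, 190 by 130 mm inside, walls 5 mm thick, 16 mm high, floor 5 mm above the tabletop. Origin: centre of its underside; x axis along its length (either end may take the crown), z up. Not the steel key tray.
- bishop: Black plastic bishop standing near the king, 63 mm tall, foot 28 mm and pointed head 17 mm in diameter, no cross. Origin: centre of its foot's underside; z axis up. A 48 mm rook stands there too, each piece at least 80 mm from the next.
Not all that is in view belongs to the job. Several things have the shape of the piece_tray; the one meant has the colours described above.

How it is judged:
On the way:
1. The king, held in the fingers, is part-way down (25 to 65 degrees from upright) with its foot pressed on the tray (contact force between the fingers and king above 0.5 N and contact force between king and piece_tray above 0.3 N and angle between king's own z axis and vertical between 0.436332 and 1.13446 rad), for 0.06 s.
At the end, for the whole second after the job is handed in: The king lies on its side (within 10 degrees of level) inside the wooden tray, down on its floor, along the tray's length within 30 degrees, released and at rest; the bishop still stands within 30 mm of its place (angle between king's own z axis and vertical between 1.4 and 1.75 rad and angle between the z axis of king and the x axis of piece_tray, either way round below 0.523599 rad and x of king in the frame of piece_tray between -0.094 and 0.094 m and x of king_crown in the frame of piece_tray between -0.09 and 0.09 m and y of king in the frame of piece_tray between -0.064 and 0.064 m and y of king_crown in the frame of piece_tray between -0.064 and 0.064 m and z of king in the frame of piece_tray below 0.026 m and z of king_crown in the frame of piece_tray below 0.022 m and linear speed of king below 0.03 m/s and contact force between the fingers and king below 0.05 N and angle between bishop's own z axis and vertical below 0.2 rad and distance of bishop from where it was at the start of the episode below 0.03 m); the robot touches nothing.
It fails at once if The bishop is moved more than 30 mm or knocked over (distance of bishop from where it was at the start of the episode above 0.03 m or angle between bishop's own z axis and vertical above 0.6 rad).
It also fails if it takes over 45 s, if anything falls off the work surface, if the arm or the gripper's body presses on something with over 40 N, if the wrist force passes 120 N, or if a joint passes its speed limit or range.

### The arm

A 6-joint arm with a two-finger parallel gripper is mounted at the origin on the work surface. World frame = base frame: x ahead of the robot, y to its left, z up, the work surface at z = 0. Lengths are in m, angles in rad, forces in N, time in s.
With the tool pointing down it reaches from about 0.375 to 0.825 m from the base axis. Payload 5.5 kg.
Tool frame: the origin (TCP) lies at the very end of the fingers, on their centre line; the grasp point (between the pads) lies 19 mm behind it; y points along the fingers, z is the direction in which the jaws open and shut, and the axes are right-handed (so a half turn about y gives the same grasp; the last joint's range is limited). The gripper opens to 85 mm and grips with 20 to 120 N. Pads are 22 mm wide; open, the fingers measure 114 mm over their backs; the gripper's body (76 mm by 85 mm) begins 54 mm behind the grasp point. The pads swing forward as they close: fully open they stand 13 mm farther back than shut.
Start: joints at [-1.219, 0.314, -0.047, 1.21, 0, 1.571], TCP at [0.207, -0.563, 0.231] pointing down, gripper open.
Joint ranges: [-2.67, 2.67], [-0.69, 1.73], [-1.03, 1.25], [-2.08, 2.16], [-1.42, 1.45], [-3.14, 3.14]. Speed limits (rad/s): [2.39, 2.39, 3.01, 3.14, 3.14, 3.14].

### API

Orientations are given as a unit quaternion [x, y, z, w].
In Python, from rig import status, camera, env, finder gives the robot as it stands.
- The arm moves only by the tool step_arm, never from a script. Its argument "plan" is a list of rows, each a list of 7 numbers: the turn, a rotation vector about the tool's x, y, z in rad, then the shift along the tool's x, y, z in cm, then the opening, from -1 (shut) to 1 (fully open). In form: [[rx, ry, rz, x, y, z, fingers], ...]. A call has exactly 5 rows; each row is the pose to reach, as a shift and turn from the pose commanded when the call began, along the tool's axes at that moment; what a row does not reach only later rows make up. A row lasts 1/10 s, in which the tool goes at most 50 mm and 8.59 degrees, less where a joint would pass 70% of its speed; a pose out of reach is approached as far as the arm can. A call with a gripper value outside its range is refused whole. The fingers move at their own pace and stop on an object; "newtons" is the grip in N (left out, the last holds). Time passes only in rows, so rows that repeat a pose let the fingers close, or fill a call up. It gives the time, the measured TCP pose, the force and the opening at its end, in the units of the state.
- status.observe(): the state, without advancing time (a new reading comes with each control period).
- camera(name): name is "side" or "top" or "wrist"; returns a dict with "image" (384x512x3 uint8, blue, green, red), "fov_y" (degrees; the focal length in pixels is half the picture's height over the tangent of half this angle, whatever the lens; pixels are square), "cx", "cy" (the principal point, pixels), "R" (3x3) and "t" (3): a world point X has camera coordinates R X + t. Camera axes: x right, y down, z forward; pixel columns grow to the right and rows downward; lengths in m; the calibration is good to about 2 mm. The wrist camera is an equidistant fisheye: a pixel r from the principal point sees the ray r / f radians off the axis. A picture is of the moment at which its call begins. There is no depth.
- env.finish_job(): hands the job in, once; it reports no verdict.
Trained networks look in the newest picture that a camera, given by its name, has taken for a name from the list of things; names that differ only in an ending like _2 or _b are one class to them, and where a whole thing is asked for, a point or a joint stands for the part that bears it (a point fixed in the world has none). Each returns a list of dicts, best first, with "p" (0 to 1); they miss things now and then, are a little off and sometimes report something else, mostly with a low value. They report only what shows in the picture. A call takes as long as a camera call. They do not tell look-alikes from the thing itself.
- finder.search_frame(name, camera): "position" ([x, y, z] in m, in the coordinates of the camera as it stood for that picture, good to about 4 mm: the middle of the surface that is visible of it).
The state is a dict: "time": time; "q": joint angles; "qvel": joint speeds; "tau": joint torques, N m; "tool_pos": TCP position; "tcp_rot": TCP orientation; "force": force on the tool from outside, world axes, zero at the start; "moment": the same for the moment, N m; "width": finger opening in m.
Only numpy, scipy, OpenCV 4.12 (cv2) and the standard library are available. Lean on these libraries where they do the work, as an engineer would, in place of code of your own. Each camera call takes 0.05 s, during which the arm holds its last target.

## Working session

There is one attempt and no reset: what is moved stays moved. The work goes in short steps, Python scripts to look and compute and a tool call to move; the robot and the scene stay as the last step left them, time stands still between calls to the robot, and variables do not carry over. Pictures are saved under pics/ and viewed, and the job is handed in when it is done.

Besides the shell and the picture viewer there is one more tool, called as name(argument=value, ...) on one line, values as JSON. step_arm: Moves the arm, as the interface text tells. Its arguments: {"type":"object","properties":{"plan":{"type":"array","items":{"type":"array","items":{"type":"number"}}},"newtons":{"type":"number"}},"required":["plan"]}

```bash
mkdir -p pics; ls
python3 - <<'E'
from rig import status, camera, env, finder
import cv2, numpy as np
s=status.observe(); print({k:np.round(v,3).tolist() for k,v in s.items()})
for n in ["side","top","wrist"]:
    c=camera(n); cv2.imwrite(f"pics/{n}0.png",c["image"])
    R=np.array(c["R"]);t=np.array(c["t"]); print(n,c["fov_y"],c["cx"],c["cy"],R.round(3).tolist(),t.round(3))
    for o in ["king","king_crown","piece_tray","bishop"]:
        for d in finder.search_frame(o,n):
            p=np.array(d["position"]); print(o,round(d["p"],2),(R.T@(p-t)).round(4))
E
```

```text
pics
{'time': 0.0, 'q': [-1.219, 0.314, -0.048, 1.21, -0.0, 1.571], 'qvel': [0.001, -0.0, -0.001, 0.001, -0.0, 0.001], 'tau': [-0.0, -53.959, 33.975, 0.019, -0.0, -0.0], 'tool_pos': [0.207, -0.563, 0.23], 'tcp_rot': [-0.124, 0.697, -0.696, 0.124], 'force': [0.365, -0.237, 0.262], 'moment': [-0.004, -0.01, 0.014], 'width': 0.086}
side 50.12515346332469 256.3845937030321 192.6664149022022 [[0.985, -0.169, -0.014], [-0.13, -0.694, -0.708], [0.11, 0.7, -0.706]] [-0.464 -0.001  0.806]
king 0.82 [ 0.471  -0.1213  0.033 ]
king_crown 0.65 [ 0.4711 -0.1145  0.0324]
piece_tray 0.89 [ 0.2913 -0.3572  0.0053]
piece_tray 0.71 [ 0.5573 -0.3161  0.0019]
bishop 0.77 [0.4461 0.0087 0.0225]
top 48.31107778758239 259.79646190014853 189.59408942061037 [[-0.001, -1.0, -0.01], [-0.992, 0.003, -0.128], [0.128, 0.01, -0.992]] [-0.147  0.48   0.9  ]
king 0.72 [ 0.4671 -0.116   0.024 ]
king_crown 0.67 [ 0.4685 -0.1097  0.021 ]
piece_tray 0.92 [ 0.5628 -0.3099  0.0012]
piece_tray 0.88 [ 0.2894 -0.3563  0.0023]
bishop 0.64 [0.4516 0.0093 0.0133]
wrist 65.70646984690485 256.9188359329415 194.64585395347007 [[0.344, -0.939, -0.001], [-0.893, -0.327, 0.309], [-0.29, -0.105, -0.951]] [-0.599 -0.04   0.381]
piece_tray 0.8 [ 0.2772 -0.3633  0.0053]
```

View pics/side0.png

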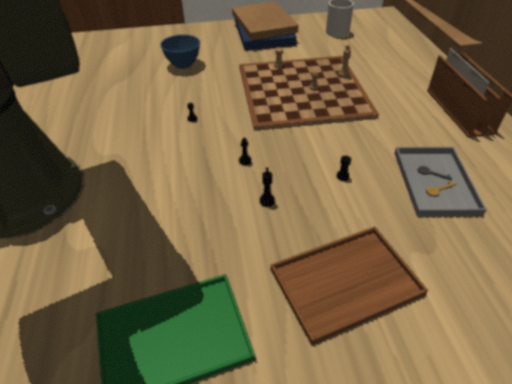

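View pics/top0.png

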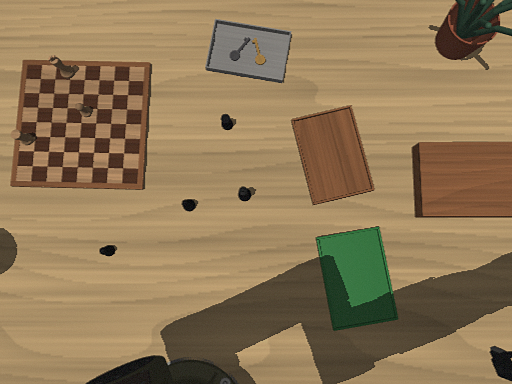

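View pics/wrist0.png

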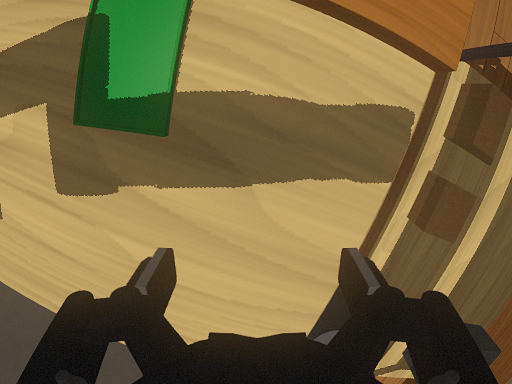

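The side view shows black pieces at (191,112), (245,152), (267,187) and (344,168). The wooden tray is at (348,284) and a green look-alike at (175,332). I'll enlarge the pieces to check them.

```bash
cat > h.py <<'E'
from rig import status, camera, env, finder
import cv2, numpy as np
from scipy.spatial.transform import Rotation as Ro
def proj(c,X):
    R=np.array(c["R"]);t=np.array(c["t"]);f=192/np.tan(np.radians(c["fov_y"])/2)
    p=(R@np.atleast_2d(X).T).T+t
    return np.c_[c["cx"]+f*p[:,0]/p[:,2],c["cy"]+f*p[:,1]/p[:,2]]
def back(c,uv,z):
    R=np.array(c["R"]);t=np.array(c["t"]);f=192/np.tan(np.radians(c["fov_y"])/2)
    uv=np.atleast_2d(uv); d=np.c_[(uv[:,0]-c["cx"])/f,(uv[:,1]-c["cy"])/f,np.ones(len(uv))]@R
    o=-R.T@t; return o+d*((z-o[2])/d[:,2])[:,None]
E
python3 - <<'E'
from h import *
c=camera("side");d=camera("top")
a=cv2.resize(c["image"][90:220,170:370],None,fx=4,fy=4,interpolation=cv2.INTER_CUBIC);cv2.imwrite("pics/s1.png",a)
b=cv2.resize(d["image"][90:220,170:390],None,fx=3.6,fy=3.6,interpolation=cv2.INTER_CUBIC);cv2.imwrite("pics/t1.png",b)
for m,lo,hi in ((c,(230,340),(265,430)),(d,(100,210),(285,380))):
    im=m["image"];x0,y0=hi[0],lo[0]
    cr=im[lo[0]:lo[1],hi[0]:hi[1]];  g=cv2.cvtColor(cr,cv2.COLOR_BGR2HSV)
    mask=((g[...,2]<165)&(g[...,1]>90)&((g[...,0]<16)|(g[...,0]>170))).astype(np.uint8)
    mask=cv2.morphologyEx(mask,cv2.MORPH_CLOSE,np.ones((5,5)))
    k=max(cv2.findContours(mask,0,2)[0],key=cv2.contourArea); r=cv2.convexHull(k)
    ap=cv2.approxPolyDP(r,6,True)[:,0]+[x0,y0]; print(ap.tolist())
    p=back(m,ap,0.016); print(p.round(4).tolist(), np.linalg.norm(p-np.roll(p,1,0),axis=1).round(4), p.mean(0))
E
```

```text
[[379, 230], [424, 295], [329, 339], [308, 339], [271, 265], [358, 230]]
[[0.6449, -0.2304, 0.016], [0.6632, -0.3621, 0.016], [0.5037, -0.4033, 0.016], [0.4752, -0.3982, 0.016], [0.4487, -0.2681, 0.016], [0.6096, -0.2239, 0.016]] [0.0358 0.1329 0.1648 0.029  0.1327 0.1668] [ 0.55754079 -0.31431929  0.016     ]
[[351, 105], [374, 189], [313, 204], [291, 120]]
[[0.6733, -0.354, 0.016], [0.4818, -0.3991, 0.016], [0.449, -0.2644, 0.016], [0.639, -0.2182, 0.016]] [0.1401 0.1967 0.1386 0.1956] [ 0.56079387 -0.30890202  0.016     ]
```

View pics/s1.png

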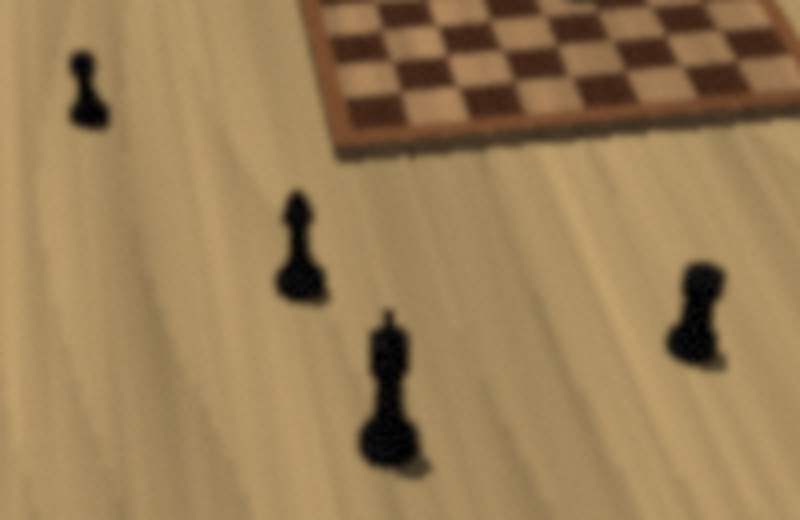

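View pics/t1.png

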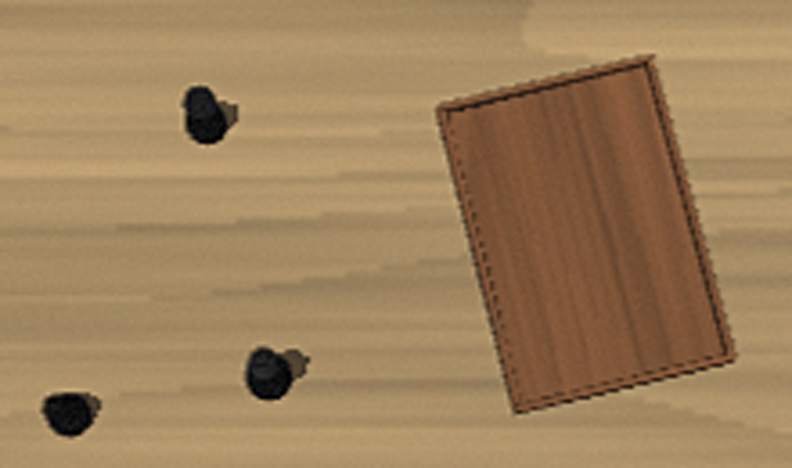

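The king is at side (267,187): it is the tallest and has the cross finial. At (245,152) is the pointed bishop, at (344,168) the rook and at (191,112) a pawn. The wooden tray is side (348,284) / top (332,155). Its corners give 140 × 196 mm, which fits, and the green one is the look-alike. Next I'll fit the king's silhouette for an exact position.

```bash
cat > fit.py <<'E'
from h import *
from scipy.optimize import minimize
def sil(c,x,y,prof,S=4,T=None):
    m=np.zeros((384*S//1,512*S//1),np.uint8)
    th=np.linspace(0,2*np.pi,24,endpoint=False)
    for (r0,z0),(r1,z1) in zip(prof[:-1],prof[1:]):
        P=np.r_[np.c_[x+r0*np.cos(th),y+r0*np.sin(th),th*0+z0],np.c_[x+r1*np.cos(th),y+r1*np.sin(th),th*0+z1]]
        h=cv2.convexHull(((proj(c,P)+.5)*S).astype(np.int32)); cv2.fillConvexPoly(m,h,1)
    return m
K=np.array([(15,0),(15,8),(6.5,22),(6.5,42),(9.5,50),(9.5,70),(4,71),(4,84)])/1000
B=np.array([(14,0),(14,7),(6,18),(5.5,40),(8.5,48),(8.5,52),(2,63)])/1000
if __name__=="__main__":
  cs=[camera("side"),camera("top")]; S=4
  for nm,prof,g in (("king",K,(.47,-.115)),("bishop",B,(.449,.009))):
    res=[]
    for use in ([0],[1],[0,1]):
      def cost(p):
        e=0
        for i in use:
            c=cs[i];im=cv2.resize(c["image"],None,fx=S,fy=S,interpolation=cv2.INTER_LINEAR)
            u,v=(proj(c,[g[0],g[1],.03])[0]*S).astype(int); w=45*S
            dark=(im.max(2)<75)[v-w:v+w,u-w:u+w] if nm=="bishop" and False else (im.max(2)<75)[max(0,v-30*S):v+30*S,u-22*S:u+22*S]
            m=sil(c,p[0],p[1],prof)[max(0,v-30*S):v+30*S,u-22*S:u+22*S]>0
            e+=1-(dark&m).sum()/(dark|m).sum()
        return e
      best=min(((cost((g[0]+a,g[1]+b)),a,b) for a in np.arange(-.012,.013,.004) for b in np.arange(-.012,.013,.004)))
      r=minimize(cost,(g[0]+best[1],g[1]+best[2]),method="Nelder-Mead",options=dict(initial_simplex=[(g[0]+best[1]+d,g[1]+best[2]+e) for d,e in((0,0),(.003,0),(0,.003))],xatol=1e-4))
      print(nm,use,r.x.round(4),round(r.fun,3))
E
python3 fit.py
python3 - <<'E'
from h import *
s=status.observe();R=Ro.from_quat(s["tcp_rot"]).as_matrix();print(R.round(3),s["tool_pos"])
E
```

```text
king [0] [ 0.4718 -0.115 ] 0.257
king [1] [ 0.4729 -0.1138] 0.145
king [0, 1] [ 0.4723 -0.1138] 0.415
bishop [0] [0.4485 0.0096] 0.393
bishop [1] [0.449 0.009] 0.131
bishop [0, 1] [0.449 0.009] 0.527
[[-0.939 -0.     0.345]
 [-0.345 -0.    -0.939]
 [ 0.    -1.     0.   ]] [ 0.20676224 -0.56326485  0.23134355]
```

```bash
cat >> h.py <<'E'
YAW=0.236; D=np.array([np.cos(YAW),np.sin(YAW),0]); UP=np.array([0,0,1.])
TR=np.array([.561,-.310,0])
def ori(al): # fingers pointing down, tilted forward along D by al
    y=-UP*np.cos(al)+D*np.sin(al); z=np.array([D[1],-D[0],0]); return np.c_[np.cross(y,z),y,z]
def rel(pos,al):
    s=status.observe();R=Ro.from_quat(s["tcp_rot"]).as_matrix()
    rv=Ro.from_matrix(R.T@ori(al)).as_rotvec(); sh=R.T@(np.array(pos)-s["tool_pos"])*100
    print("t",round(s["time"],2),"pos",np.round(s["tool_pos"],4),"F",np.round(s["force"],1),"w",round(s["width"],4),"\n turn",rv.round(3),"shift cm",sh.round(2))
KP=np.array([.4725,-.1143,0])
def grasp(al,a=.011): return KP+UP*.06+a*ori(al)[:,1]
E
python3 - <<'E'
from h import *
al=np.radians(30)
rel(grasp(al)-.11*ori(al)[:,1],al)
E
```

```text
t 0.95 pos [ 0.2068 -0.5633  0.2313] F [-0.6  0.7 -0.9] w 0.0851 
 turn [0.03  0.113 0.523] shift cm [-35.5    8.56 -33.56]
```

step_arm(plan=[[0, 0.03, 0.05, -3.5, 0, -3.4, 0.1], [0, 0.06, 0.15, -7, 0, -6.8, 0.1], [0, 0.08, 0.25, -10.5, 0, -10, 0.1], [0, 0.1, 0.35, -14, 0, -13.4, 0.1], [0, 0.11, 0.45, -17.5, 0, -16.8, 0.1]], newtons=25)

```text
time: 1.45
tool_pos: [0.314, -0.3438, 0.2318]
tcp_rot: [0.074, 0.712, -0.656, 0.239]
force: [0.3, 0.3, 0.1]
width: 0.0468
```

Run:
```python
from h import *
al=np.radians(30)
rel(grasp(al)-.11*ori(al)[:,1],al)
```

```text
t 1.45 pos [ 0.314  -0.3438  0.2318] F [0.3 0.3 0.1] w 0.0468 
 turn [ 0.025 -0.003  0.07 ] shift cm [-10.42  15.14 -18.26]
```

step_arm(plan=[[0.01, 0, 0.03, -2.5, 1.5, -4, 0.1], [0.02, 0, 0.06, -5, 4, -8, 0.1], [0.02, 0, 0.07, -7.5, 7, -12, 0.1], [0.02, 0, 0.07, -10, 10, -16, 0.1], [0.02, 0, 0.07, -10.4, 13, -18.2, 0.1]])

```text
time: 1.95
tool_pos: [0.4156, -0.131, 0.1666]
tcp_rot: [0.102, 0.701, -0.656, 0.262]
force: [0.3, -0.8, -0.3]
width: 0.0472
```

Run:
```python
from h import *
al=np.radians(30)
rel(grasp(al)-.11*ori(al)[:,1],al)
rel(grasp(al),al)
```

```text
t 1.95 pos [ 0.4156 -0.131   0.1666] F [ 0.3 -0.8 -0.3] w 0.0472 
 turn [ 0.002 -0.002  0.   ] shift cm [ 0.2   2.29 -0.28]
t 1.95 pos [ 0.4156 -0.131   0.1666] F [ 0.3 -0.8 -0.3] w 0.0472 
 turn [ 0.002 -0.002  0.   ] shift cm [ 0.2  13.29 -0.26]
```

Approach halfway, then a camera check.

step_arm(plan=[[0, 0, 0, 0.2, 2, -0.2, 0.1], [0, 0, 0, 0.2, 4, -0.2, 0.1], [0, 0, 0, 0.2, 6, -0.2, 0.1], [0, 0, 0, 0.2, 7, -0.2, 0.1], [0, 0, 0, 0.2, 7, -0.2, 0.1]])

```text
time: 2.45
tool_pos: [0.4445, -0.1208, 0.1016]
tcp_rot: [0.099, 0.703, -0.655, 0.259]
force: [-0.1, 0.9, 0.4]
width: 0.0469
```

Run:
```python
from h import *
al=np.radians(30)
rel(grasp(al),al)
c=camera("wrist"); cv2.imwrite("pics/w1.png",c["image"])
c=camera("side"); cv2.imwrite("pics/s2.png",cv2.resize(c["image"][60:260,160:400],None,fx=3,fy=3))
```

```text
t 2.45 pos [ 0.4445 -0.1208  0.1016] F [-0.1  0.9  0.4] w 0.0469 
 turn [ 0.008 -0.003  0.006] shift cm [-0.44  6.14  0.07]
```

View pics/w1.png

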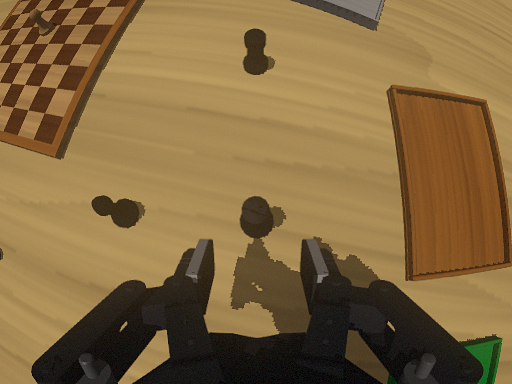

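View pics/s2.png

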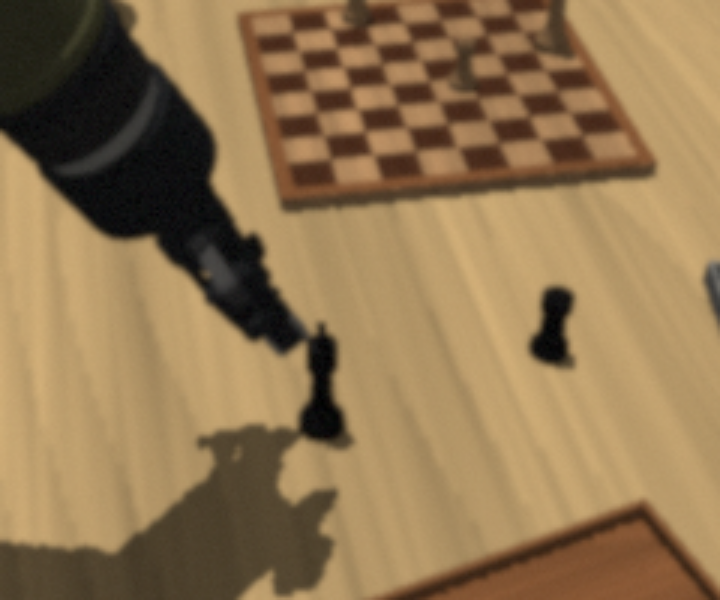

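The king's crown at (256,213) sits centred between the fingertips (205 and 315). Going in.

step_arm(plan=[[0.01, 0, 0, -0.4, 1.5, 0.1, 0.1], [0.01, 0, 0, -0.4, 3, 0.1, 0.1], [0.01, 0, 0, -0.4, 4.5, 0.1, 0.1], [0.01, 0, 0, -0.4, 6, 0.1, 0.1], [0.01, 0, 0, -0.4, 6.1, 0.1, 0.1]])

```text
time: 3.05
tool_pos: [0.4781, -0.1144, 0.0515]
tcp_rot: [0.101, 0.699, -0.659, 0.259]
force: [-0.9, -0.4, -0.7]
width: 0.0468
```

Run:
```python
from h import *
al=np.radians(30)
rel(grasp(al),al)
c=camera("wrist"); cv2.imwrite("pics/w2.png",c["image"])
```

```text
t 3.05 pos [ 0.4781 -0.1144  0.0515] F [-0.9 -0.4 -0.7] w 0.0468 
 turn [-0.004 -0.003  0.005] shift cm [ 0.04  0.09 -0.14]
```

View pics/w2.png

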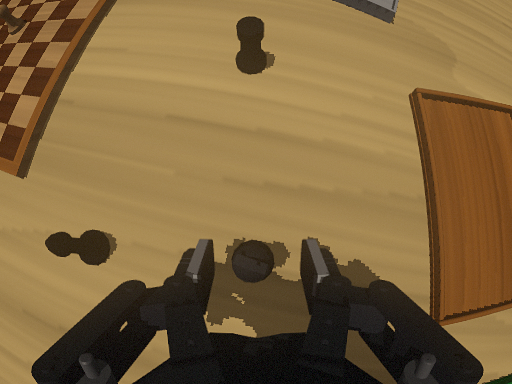

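The king is between the pads, about 1.4 mm off centre. I'll correct that and close.

step_arm(plan=[[0, 0, 0, 0, 0.1, -0.1, 0.1], [0, 0, 0, 0, 0.1, -0.1, -0.3], [0, 0, 0, 0, 0.1, -0.1, -1], [0, 0, 0, 0, 0.1, -0.1, -1], [0, 0, 0, 0, 0.1, -0.1, -1]], newtons=25)

```text
time: 3.6
tool_pos: [0.4792, -0.1138, 0.0519]
tcp_rot: [0.101, 0.699, -0.659, 0.26]
force: [0.5, -0.5, 4.0]
width: 0.018
```

Run:
```python
from h import *
al=np.radians(30)
rel(grasp(al),al)
```

```text
t 3.6 pos [ 0.4792 -0.1138  0.0519] F [ 0.5 -0.5  4. ] w 0.018 
 turn [-0.004 -0.003  0.004] shift cm [ 0.17  0.07 -0.11]
```

```bash
cat >> h.py <<'E'
def tgt(phi,dz=0,x0=-.032):
    s,c=np.sin(np.radians(phi)),np.cos(np.radians(phi))
    return TR+D*(x0+(-.015*c+.060*s)+.0017)+UP*(.005+.015*s+.060*c-.0103+dz)
E
python3 - <<'E'
from h import *
print(tgt(30),tgt(88))
s=status.observe();R=Ro.from_quat(s["tcp_rot"]).as_matrix()
rel(tgt(30,.04),0)
E
```

```text
[ 0.54807801 -0.3131075   0.05416152] [ 0.58933223 -0.30318663  0.01178483]
t 3.6 pos [ 0.4792 -0.1138  0.0519] F [ 0.5 -0.5  4. ] w 0.018 
 turn [-0.004 -0.004 -0.52 ] shift cm [-3.92 -2.56 20.99]
```

step_arm(plan=[[0, 0, 0, -0.5, -0.9, 0, -1], [0, 0, 0, -1.5, -2.6, 0, -1], [0, 0, 0, -2.5, -4.3, 0, -1], [0, 0, 0, -3.5, -6, 0, -1], [0, 0, 0, -4, -6.9, 0, -1]])

```text
time: 4.1
tool_pos: [0.4798, -0.1136, 0.1327]
tcp_rot: [0.102, 0.699, -0.659, 0.26]
force: [1.0, 1.0, -1.0]
width: 0.0179
```

Run:
```python
from h import *
rel(tgt(30,.04),0)
```

```text
t 4.1 pos [ 0.4798 -0.1136  0.1327] F [ 1.  1. -1.] w 0.0179 
 turn [-0.004 -0.004 -0.52 ] shift cm [ 0.15  4.43 20.98]
```

step_arm(plan=[[0, 0, -0.1, 0, 0, 4, -1], [0, 0, -0.2, 0, 0, 8, -1], [0, 0, -0.3, 0, 0, 12.5, -1], [0, 0, -0.42, 0, 0, 17, -1], [0, 0, -0.52, 0.1, 1, 21, -1]])

```text
time: 4.6
tool_pos: [0.5327, -0.3196, 0.1239]
tcp_rot: [0.083, -0.701, 0.704, -0.08]
force: [1.1, -1.2, 0.1]
width: 0.018
```

Run:
```python
from h import *
rel(tgt(30,.04),0)
cs=[camera("side"),camera("top")]
cv2.imwrite("pics/s3.png",cv2.resize(cs[0]["image"][130:350,200:460],None,fx=3,fy=3))
```

```text
t 4.6 pos [ 0.5327 -0.3196  0.1239] F [ 1.1 -1.2  0.1] w 0.018 
 turn [-0.004 -0.005  0.003] shift cm [-1.65  2.96 -0.29]
```

View pics/s3.png

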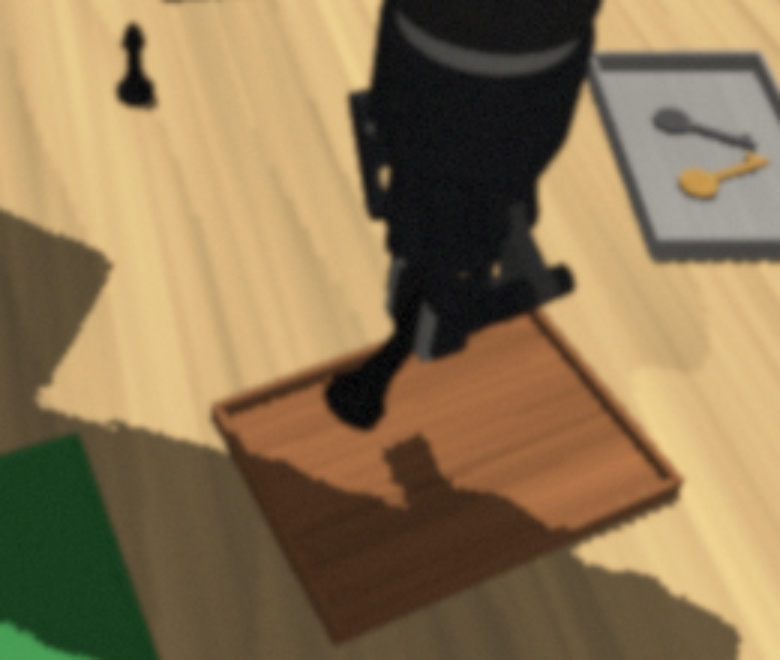

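The king is held tilted about 30°, with its foot at (355,400) over the tray's near end. I'll lower it to just above contact.

step_arm(plan=[[0, 0, 0, -0.8, 2, -0.2, -1], [0, 0, 0, -1.6, 4, -0.3, -1], [0, 0, 0, -1.6, 5.5, -0.3, -1], [0, 0, 0, -1.6, 6.5, -0.3, -1], [0, 0, 0, -1.6, 6.7, -0.3, -1]])

```text
time: 5.2
tool_pos: [0.5446, -0.3096, 0.054]
tcp_rot: [0.083, -0.702, 0.703, -0.081]
force: [-0.0, -0.0, 0.1]
width: 0.0179
```

Run:
```python
from h import *
rel(tgt(30),0);rel(tgt(40,-.001),0);rel(tgt(50,-.002),0)
```

```text
t 5.2 pos [ 0.5446 -0.3096  0.054 ] F [-0.  -0.   0.1] w 0.0179 
 turn [-0.    -0.005  0.003] shift cm [-0.25 -0.02  0.42]
t 5.2 pos [ 0.5446 -0.3096  0.054 ] F [-0.  -0.   0.1] w 0.0179 
 turn [-0.    -0.005  0.003] shift cm [-1.26  0.47  0.41]
t 5.2 pos [ 0.5446 -0.3096  0.054 ] F [-0.  -0.   0.1] w 0.0179 
 turn [-0.    -0.005  0.003] shift cm [-2.19  1.12  0.41]
```

step_arm(plan=[[0, 0, 0, -0.2, 0.1, 0.2, -1], [0, 0, 0, -0.2, 0.2, 0.3, -1], [0, 0, 0, -0.5, 0.3, 0.3, -1], [0, 0, 0, -0.9, 0.5, 0.3, -1], [0, 0, 0, -1.3, 0.7, 0.3, -1]])

```text
time: 5.7
tool_pos: [0.5604, -0.3104, 0.0493]
tcp_rot: [0.081, -0.702, 0.703, -0.082]
force: [-0.1, 0.9, 6.0]
width: 0.0178
```

Run:
```python
from h import *
for p in (40,50,60): rel(tgt(p,-.002),0)
cs=[camera("side")]
cv2.imwrite("pics/s4.png",cv2.resize(cs[0]["image"][170:350,260:440],None,fx=3.3,fy=3.3))
```

```text
t 5.7 pos [ 0.5604 -0.3104  0.0493] F [-0.1  0.9  6. ] w 0.0178 
 turn [-0.002 -0.005 -0.   ] shift cm [ 0.26  0.1  -0.02]
t 5.7 pos [ 0.5604 -0.3104  0.0493] F [-0.1  0.9  6. ] w 0.0178 
 turn [-0.002 -0.005 -0.   ] shift cm [-0.66  0.66 -0.03]
t 5.7 pos [ 0.5604 -0.3104  0.0493] F [-0.1  0.9  6. ] w 0.0178 
 turn [-0.002 -0.005 -0.   ] shift cm [-1.48  1.36 -0.03]
```

View pics/s4.png

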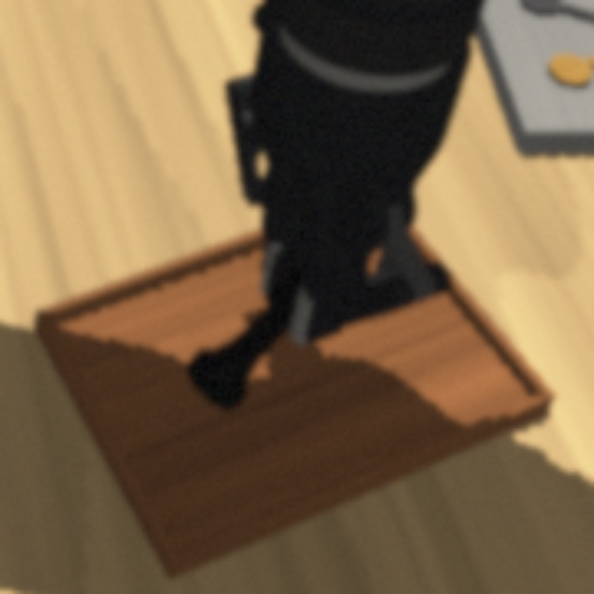

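There are 6 N on the foot and the king is pivoting, now at about 40° or more. Continuing the arc.

step_arm(plan=[[0, 0, 0, -0.2, 0.3, 0, -1], [0, 0, 0, -0.5, 0.6, 0, -1], [0, 0, 0, -0.8, 0.9, 0, -1], [0, 0, 0, -1.2, 1.2, 0, -1], [0, 0, 0, -1.5, 1.5, 0, -1]])

```text
time: 6.25
tool_pos: [0.5773, -0.307, 0.0353]
tcp_rot: [0.08, -0.701, 0.704, -0.083]
force: [2.9, 1.6, 7.2]
width: 0.0177
```

Run:
```python
from h import *
for p in (60,70,80,88): rel(tgt(p,-.001),0)
cs=[camera("side")]
cv2.imwrite("pics/s5.png",cv2.resize(cs[0]["image"][170:350,260:440],None,fx=3.3,fy=3.3))
```

```text
t 6.25 pos [ 0.5773 -0.307   0.0353] F [2.9 1.6 7.2] w 0.0177 
 turn [-0.004 -0.004 -0.004] shift cm [ 0.24 -0.14 -0.08]
t 6.25 pos [ 0.5773 -0.307   0.0353] F [2.9 1.6 7.2] w 0.0177 
 turn [-0.004 -0.004 -0.004] shift cm [-0.44  0.7  -0.09]
t 6.25 pos [ 0.5773 -0.307   0.0353] F [2.9 1.6 7.2] w 0.0177 
 turn [-0.004 -0.004 -0.004] shift cm [-0.96  1.64 -0.1 ]
t 6.25 pos [ 0.5773 -0.307   0.0353] F [2.9 1.6 7.2] w 0.0177 
 turn [-0.004 -0.004 -0.004] shift cm [-1.25  2.45 -0.1 ]
```

View pics/s5.png

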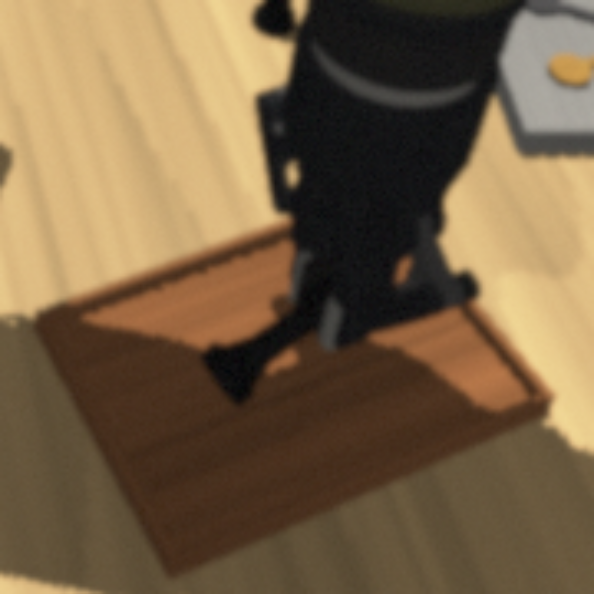

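It is pivoting well, at roughly 60° (foot at (238,375)). Carrying on to near level.

step_arm(plan=[[0, 0, 0, -0.4, 0.5, 0, -1], [0, 0, 0, -0.7, 1.0, 0, -1], [0, 0, 0, -0.9, 1.5, 0, -1], [0, 0, 0, -1.1, 2.0, 0, -1], [0, 0, 0, -1.2, 2.4, 0, -1]])

```text
time: 6.8
tool_pos: [0.5881, -0.3045, 0.0103]
tcp_rot: [0.081, -0.701, 0.704, -0.083]
force: [3.2, 1.2, 3.0]
width: 0.0179
```

Run:
```python
from h import *
for p in (80,88): rel(tgt(p),0)
cs=[camera("side")]
cv2.imwrite("pics/s6.png",cv2.resize(cs[0]["image"][170:350,260:440],None,fx=3.3,fy=3.3))
```

```text
t 6.8 pos [ 0.5881 -0.3045  0.0103] F [3.2 1.2 3. ] w 0.0179 
 turn [-0.004 -0.004 -0.002] shift cm [ 0.14 -0.96 -0.09]
t 6.8 pos [ 0.5881 -0.3045  0.0103] F [3.2 1.2 3. ] w 0.0179 
 turn [-0.004 -0.004 -0.002] shift cm [-0.15 -0.15 -0.09]
```

View pics/s6.png

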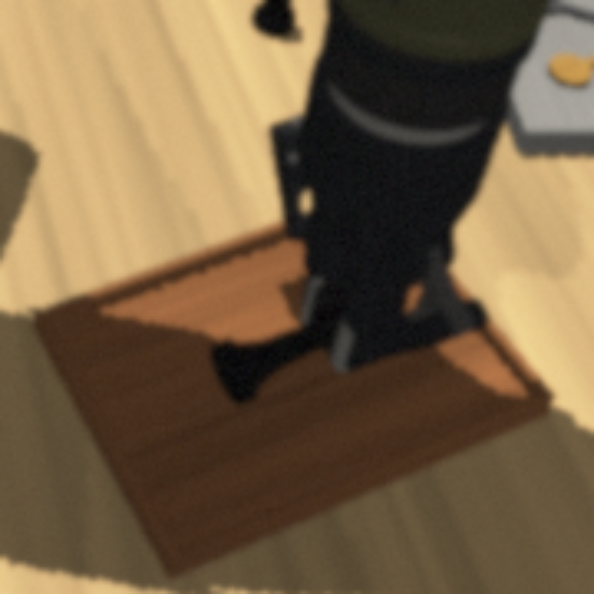

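The king is nearly level. I'll go 2 mm lower and open.

step_arm(plan=[[0, 0, 0, 0, 0.1, 0, -1], [0, 0, 0, 0, 0.2, 0, -1], [0, 0, 0, 0, 0.2, 0, -0.45], [0, 0, 0, 0, 0.2, 0, -0.3], [0, 0, 0, 0, 0.2, 0, 0]])

```text
time: 7.35
tool_pos: [0.5846, -0.3039, 0.0064]
tcp_rot: [0.083, -0.702, 0.703, -0.08]
force: [-0.5, -0.9, -0.8]
width: 0.042
```

Run:
```python
from h import *
rel(tgt(88),0)
cs=[camera("side")]
cv2.imwrite("pics/s7.png",cv2.resize(cs[0]["image"][170:350,260:440],None,fx=3.3,fy=3.3))
c=camera("wrist"); cv2.imwrite("pics/w7.png",c["image"])
```

```text
t 7.35 pos [ 0.5846 -0.3039  0.0064] F [-0.5 -0.9 -0.8] w 0.042 
 turn [-0.001 -0.005  0.003] shift cm [-0.47 -0.54  0.04]
```

View pics/s7.png

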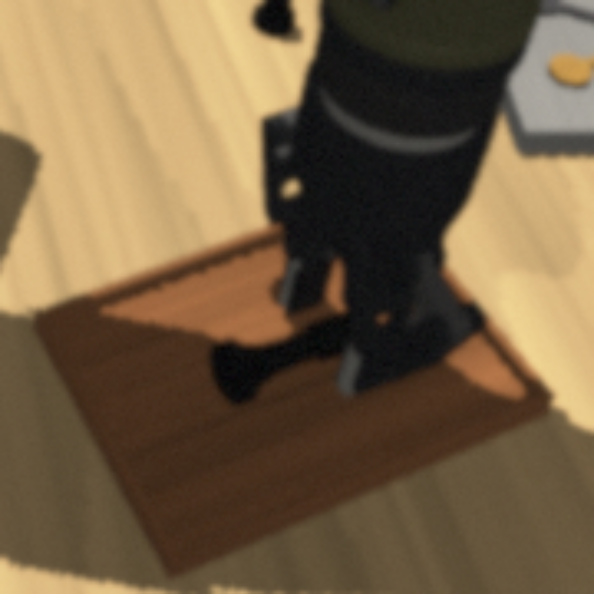

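View pics/w7.png

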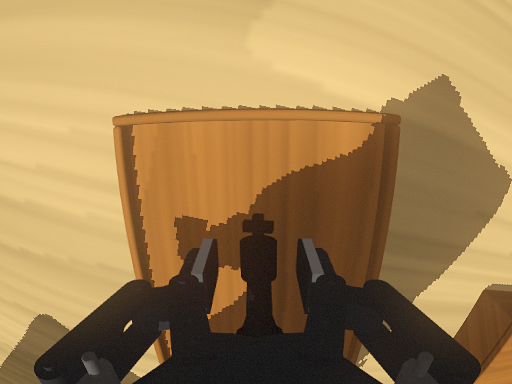

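The king is released and lies along the tray between the fingers (crown (258,257), cross (258,222)), with both pads clear. Lifting straight up.

step_arm(plan=[[0, 0, 0, 0, -0.5, 0, 0.1], [0, 0, 0, 0, -2, 0, 0.1], [0, 0, 0, 0, -5, 0, 0.1], [0, 0, 0, 0, -9, 0, 0.1], [0, 0, 0, 0, -13, 0, 0.1]])

```text
time: 7.95
tool_pos: [0.5856, -0.3037, 0.1395]
tcp_rot: [0.082, -0.702, 0.703, -0.081]
force: [0.4, 0.2, 0.0]
width: 0.0472
```

step_arm(plan=[[0, 0, 0, 0, -2, 4, 0.1], [0, 0, 0, 0, -4, 8, 0.1], [0, 0, 0, 0, -6, 12, 0.1], [0, 0, 0, 0, -6, 15, 0.1], [0, 0, 0, 0, -6, 15, 0.1]])

```text
time: 8.45
tool_pos: [0.6205, -0.454, 0.1989]
tcp_rot: [0.08, -0.701, 0.704, -0.081]
force: [1.1, 0.0, -0.3]
width: 0.0469
```

```bash
python3 - <<'E'
from h import *
rel(tgt(88),0)
a=camera("side");b=camera("top")
for c,n in((a,"side"),(b,"top")):
    R=np.array(c["R"]);t=np.array(c["t"])
    for o in ("king","king_crown","bishop"):
        for d in finder.search_frame(o,n): print(n,o,round(d["p"],2),(R.T@(np.array(d["position"])-t)).round(4))
cv2.imwrite("pics/s8.png",cv2.resize(a["image"][120:350,200:440],None,fx=2.6,fy=2.6))
cv2.imwrite("pics/t8.png",cv2.resize(b["image"][80:240,160:400],None,fx=3,fy=3))
E
sed -i 's/("king",K,(.47,-.115)),//' fit.py; python3 fit.py
```

```text
t 8.45 pos [ 0.6205 -0.454   0.1989] F [ 1.1  0.  -0.3] w 0.0469 
 turn [-0.005 -0.008  0.   ] shift cm [ -0.37  18.63 -15.49]
side king 0.74 [ 0.5548 -0.3158  0.0249]
side king_crown 0.96 [ 0.5529 -0.3122  0.0238]
side bishop 0.53 [0.4413 0.0046 0.0184]
top king 0.54 [ 0.5602 -0.3091  0.0236]
top king_crown 0.8 [ 0.5545 -0.3068  0.0219]Traceback (most recent call last):
  File "fit.py", line 14, in <module>
    for nm,prof,g in (("bishop",B,(.449,.009))):
        ^^^^^^^^^
ValueError: too many values to unpack (expected 3)
```

View pics/s8.png

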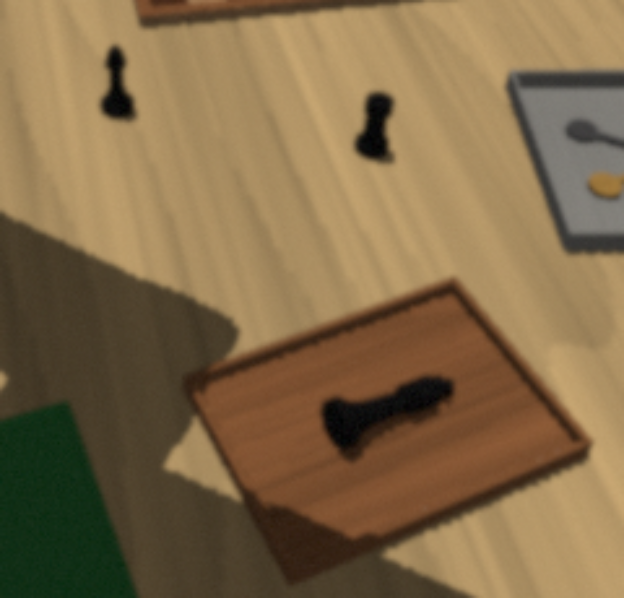

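View pics/t8.png

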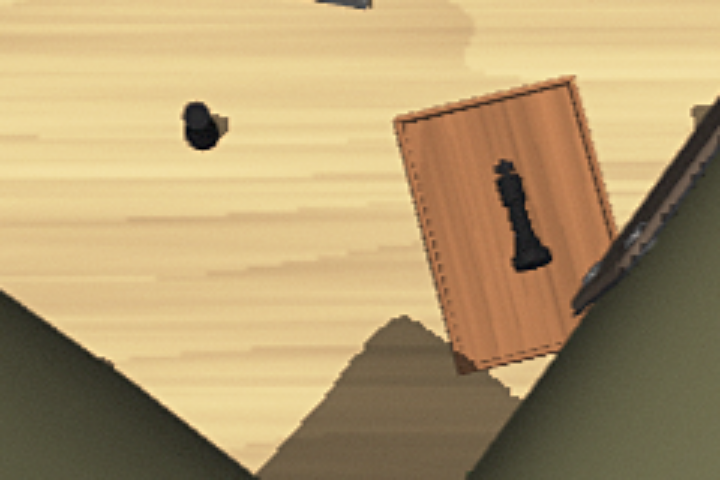

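The king lies flat in the tray along its length, crown end at side-crop (430,392) and foot at (340,420). The bishop stands at side pixel (245,152), where it started. The arm is at rest above and touching nothing.

```bash
python3 -c "
from h import *
s=status.observe();print(np.abs(s['qvel']).max(),s['force'])
print(env.finish_job())"
```

```text
0.0048166054470877 [-0.31114378 -0.12247471  0.24193924]
the job is handed in; nothing more can be done
None
```

I put the black king away in the wooden tray and handed the job in at about 9 s of robot time, out of the 45 s allowed. No verdict was reported.

- **What I did:** I pinched the king by its crown with the tool tilted 30° and moved it over the tray. I set the foot's rim down at about 30° of tilt. With 3–7 N pressing on the foot, I swung it until it lay nearly level, then opened the fingers and drew the arm away.
- **King:** In the final side and top views it lies on its side near the middle of the tray. It lies along the tray's length, well within 30° by eye.
- **Bishop:** It stands upright at the same side-camera pixel as at the start, (245,152).
- **Robot:** At hand-in the joints were still, the force on the tool was close to zero, and the open gripper stood about 15 cm to the side and 0.2 m up.
- **Checks that failed or disagreed:**
  - My repeat of the bishop position fit crashed on a script error. The bishop check therefore rests on its unchanged pixel and a side-camera finder reading about 6 mm from the first one, which is close to its stated accuracy.
  - The top-view finder did not report the bishop, because the arm hid it.
  - The finder put the king's surface points at 22–25 mm high. That is roughly the top of a lying king given its accuracy, so it is consistent but not precise.

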